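Click the disc box lid shut, section by section

ROBOT

A 7-joint arm with a two-finger parallel gripper is mounted at the origin on the work surface. World frame = base frame: x ahead of the robot, y to its left, z up, the work surface at z = 0. Lengths are in m, angles in rad, forces in N, time in s.
With the tool pointing down it reaches from about 0.4 to 0.85 m from the base axis. Payload 10.4 kg.
Tool frame: the origin (TCP) lies midway between the tips of the shut fingers; the grasp point (between the pads) lies hold_point_z behind it (hold_point_z is the distance from the TCP to the grasp point, in m); z points along the fingers, y is the line along which they close (so a half turn about z gives the same grasp; the last joint's range is limited). The gripper opens to 87 mm and grips with 3 to 60 N. Pads are 19 mm wide; open, the fingers measure 117 mm over their backs; the gripper's body (75 mm by 190 mm) begins 51 mm behind the grasp point.
Start: joints at [1.254, 0.332, -0.065, 1.46, 0.022, 1.35, -0.088], TCP at [0.181, -0.598, 0.223] pointing down, gripper open.
Joint ranges: [-2.6, 2.6], [-0.5, 2.12], [-1.47, 1.34], [0.16, 2.42], [-1.27, 4.41], [0.06, 2.06], [-2.6, 2.6]. Speed limits (rad/s): [2.22, 2.22, 2.79, 2.79, 3.14, 3.14, 3.14].

INTERFACE

Orientations are given as a unit quaternion [x, y, z, w].
In Python, from bench import * gives the robot as it stands. The module is installed in compiled form; this text tells all that it offers.
- The arm moves only by the tool drive_tool, never from a script. Its argument "increments" is a list of rows, each a list of 6 numbers: the shift along the tool's x, y, z scaled (see below), then the turn, a rotation vector about the tool's x, y, z scaled (see below). In form: [[dx, dy, dz, rx, ry, rz], ...]. A call has exactly 5 rows; each row is the pose to reach, as a shift and turn from the pose commanded when the call began, along the tool's axes at that moment; what a row does not reach only later rows make up. The controller multiplies each number of a shift by 300 mm and each number of a turn by pi/4 rad. A row lasts 1/12 s, in which the tool goes at most 41.7 mm and 7.16 degrees, less where a joint would pass 70% of its speed; a pose out of reach is approached as far as the arm can. A call with a number of a shift or a turn outside -1 to 1 is refused whole. A call with a gripper value outside its range is refused whole. "claw" is the closure, from 0 (fully open) to 1 (shut), set as the call begins (left out, the last holds). The fingers move at their own pace and stop on an object; "force" is the grip in N (left out, the last holds). Time passes only in rows, so rows that repeat a pose let the fingers close, or fill a call up. It gives the time, the measured TCP pose, the force, the opening and the grip force at its end, in the units of the state.
- read_state(): the state, without advancing time (a new reading comes with each control period).
- camera(name): name is "side" or "top" or "wrist"; returns the picture (384x512x3 uint8, blue, green, red); there is no depth.
- get_calibration(name): a dict with "K" (3x3 intrinsics, pixels), "position" and "rotation" of the camera in the world. Camera axes: x right, y down, z forward; pixel columns grow to the right and rows downward; lengths in m; the calibration is good to about 2 mm. A picture is of the moment at which its call begins: read the wrist's pose just before it. get_calibration takes no time and is no camera call; for the wrist camera it gives the pose at the moment of the call.
- close_job(): hands the job in; it is judged then, once.
The state is a dict: "time": time; "joint_positions": joint angles; "joint_vel": joint speeds; "joint_torque": joint torques, N m; "ee_pos": TCP position; "eef_rot": TCP orientation; "ft_force": force on the tool from outside, world axes, zero at the start; "torque": the same for the moment, N m; "width": finger opening in m; "grip_force": force on a finger pad.
Only numpy, scipy, OpenCV 4.12 (cv2) and the standard library are available. Lean on these libraries where they do the work, as an engineer would, in place of code of your own. Each camera call takes 0.05 s, during which the arm holds its last target. There are 200 camera calls.

TASK

The lid of the grinding-disc box is on, but its rim is not snapped down. Press the four rim sections down with the fingertips, one after another, until each clicks shut and stays flush: begin with the orange one and go round the lid clockwise as seen from above. Do not pick up, tip or shove the box, and leave the other things on the table alone.

Things in the scene. Friction and masses are not known exactly. Their poses are not given: they have to be found in the camera images.
- box: Loose box on the table, any yaw: black tub, grey lid; 200 mm along own x, 160 along y, 82.5 high, about 0.8 kg. Origin: centre of underside, z up. Lid: grey centre panel and four fixed grey corners (38 mm square), tops at 82.5 mm; between the corners one rim section per side, 38 mm wide, 5 thick. Clockwise from above: section 1 (orange, own -x side), 2 (+y), 3 (+x), 4 (-y), all blue but 1.
- section1 (a joint): The orange rim section on the box's short -x side, 78 mm long, hinged at its inner edge. 0 = open, outer edge about 11 mm above the lid's face; 0.30 rad = clicked shut, flush. Springs back if let go before about 0.20, beyond that jumps shut and stays. 8 to 12 N at its press point takes it past the click; shut, it is firm.
- press1 (a point): Point on the top face of the orange section 1, mid-length, 12 mm in from its outer edge, 26 mm out from its hinge: a good place to press straight down. It moves with the section: about 91 mm above the table when open, 82.5 mm when shut.
- section2 (a joint): The blue rim section on the box's long +y side, 118 mm long, hinged at its inner edge. 0 = open, outer edge about 11 mm above the lid's face; 0.30 rad = clicked shut, flush. Springs back if let go before about 0.20, beyond that jumps shut and stays. 8 to 12 N at its press point takes it past the click; shut, it is firm.
- press2 (a point): Point on the top face of the blue section 2, mid-length, 12 mm in from its outer edge, 26 mm out from its hinge: a good place to press straight down. It moves with the section: about 91 mm above the table when open, 82.5 mm when shut.
- section3 (a joint): The blue rim section on the box's short +x side, 78 mm long, hinged at its inner edge. 0 = open, outer edge about 11 mm above the lid's face; 0.30 rad = clicked shut, flush. Springs back if let go before about 0.20, beyond that jumps shut and stays. 8 to 12 N at its press point takes it past the click; shut, it is firm.
- press3 (a point): Point on the top face of the blue section 3, mid-length, 12 mm in from its outer edge, 26 mm out from its hinge: a good place to press straight down. It moves with the section: about 91 mm above the table when open, 82.5 mm when shut.
- section4 (a joint): The blue rim section on the box's long -y side, 118 mm long, hinged at its inner edge. 0 = open, outer edge about 11 mm above the lid's face; 0.30 rad = clicked shut, flush. Springs back if let go before about 0.20, beyond that jumps shut and stays. 8 to 12 N at its press point takes it past the click; shut, it is firm.
- press4 (a point): Point on the top face of the blue section 4, mid-length, 12 mm in from its outer edge, 26 mm out from its hinge: a good place to press straight down. It moves with the section: about 91 mm above the table when open, 82.5 mm when shut.
- can: Bystander: closed red metal can, 60 mm across, 130 mm high, loose; origin at the centre of its underside.
- magnet: Bystander: red and dark welding magnet block lying flat, 85 x 60 x 20 mm, loose; origin at the centre of its underside.
- disc: Bystander: black grinding disc lying flat, 114 mm across, 12.5 mm high, loose; origin at the centre of its underside.
- tipcup: Bystander: open aluminium cup, 72 mm across the rim, 80 mm high, loose; origin at the centre of its underside.

How it is judged:
By the outcome, as a careful person would: the job done as asked, in the order asked, and still so for the second after the job is handed in, with the robot touching nothing.
It also fails if it takes over 45 s, if anything falls off the work surface, if the arm or the gripper's body presses on something with over 40 N, if the wrist force passes 120 N, or if a joint passes its speed limit or range.

## Working session

There is one attempt and no reset: what is moved stays moved. The work goes in short steps, Python scripts to look and compute and a tool call to move; the robot and the scene stay as the last step left them, time stands still between calls to the robot, and variables do not carry over. Pictures are saved under pics/ and viewed, at most 10 in all, crops included, and the job is handed in when it is done.

Besides the shell and the picture viewer there is one more tool, called after "Call:" as name(argument=value, ...) on one line, values as JSON. drive_tool: Moves the arm, as the interface text tells. Its arguments: {"type":"object","properties":{"increments":{"type":"array","items":{"type":"array","items":{"type":"number"}}},"claw":{"type":"number"},"force":{"type":"number"}},"required":["increments"]}

```bash
mkdir -p pics; python3 - <<'E'
from bench import *
import cv2,numpy as np
a=camera("top");b=camera("side")
cv2.imwrite("pics/top.png",a);cv2.imwrite("pics/side.png",b)
np.set_printoptions(precision=4,suppress=True)
for n in("top","side"):
    c=get_calibration(n);print(n,c)
s=read_state();print(s)
E
```

```text
top {'K': array([[482.4821,   0.    , 252.2254],
       [  0.    , 482.4821, 192.3767],
       [  0.    ,   0.    ,   1.    ]]), 'position': array([ 0.4672, -0.0142,  1.4676]), 'rotation': array([ 0.7122, -0.7014,  0.0134, -0.0267])}
side {'K': array([[497.312 ,   0.    , 257.4606],
       [  0.    , 497.312 , 192.5482],
       [  0.    ,   0.    ,   1.    ]]), 'position': array([0.1626, 1.0573, 0.6785]), 'rotation': array([-0.1446,  0.8407, -0.5126,  0.0974])}
{'time': 0.1, 'joint_positions': array([ 1.2544,  0.3328, -0.0647,  1.4609,  0.0216,  1.3499, -0.0885]), 'joint_vel': array([ 0.0004, -0.0013, -0.0001, -0.0034,  0.0003, -0.0019,  0.0007]), 'joint_torque': array([  0.0021, -62.4546,   0.0252, -39.0718,  -0.0612,   0.0366,
         0.    ]), 'ee_pos': array([ 0.1809, -0.5979,  0.2218]), 'eef_rot': array([ 0.9892,  0.1464, -0.0001, -0.0007]), 'ft_force': array([-0.169 ,  0.3055, -0.5024]), 'torque': array([-0.0029, -0.0137, -0.015 ]), 'grip_force': 0.0, 'width': 0.08715488549530488}
```

View pics/top.png

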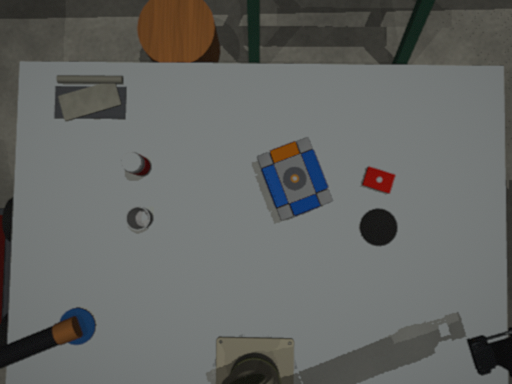

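View pics/side.png

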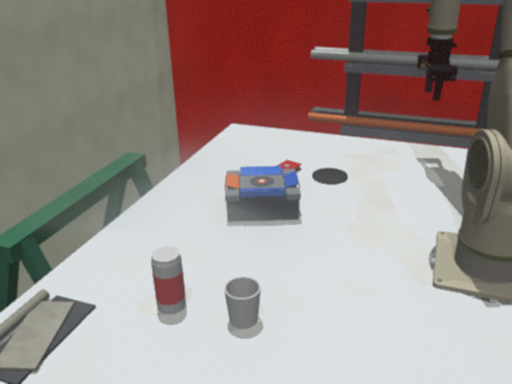

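The top picture shows the box at about (294,179), with orange at (285,152) on the far side and blue at (315,168), (305,205) and (274,187). The side view agrees, and nothing stands close to the box.

```bash
cat > h.py <<'E'
from bench import *
import cv2,numpy as np
from scipy.spatial.transform import Rotation as R
np.set_printoptions(precision=4,suppress=True)
def ray(cal,uv,z):
    d=R.from_quat(cal["rotation"]).apply(np.linalg.inv(cal["K"])@[uv[0],uv[1],1]) if np.ndim(cal["rotation"])==1 else cal["rotation"]@np.linalg.inv(cal["K"])@[uv[0],uv[1],1]
    p=cal["position"];return p+d*(z-p[2])/d[2]
def blobs(img,lo,hi,amin):
    m=cv2.inRange(cv2.cvtColor(img,cv2.COLOR_BGR2HSV),lo,hi)
    n,l,s,c=cv2.connectedComponentsWithStats(m)
    return [(c[i],s[i,4]) for i in range(1,n) if s[i,4]>amin]
OR=((5,150,100),(20,255,255));BL=((105,150,80),(125,255,255))
E
python3 - <<'E'
from h import *
for n,f in(("top","pics/top.png"),("side","pics/side.png")):
    im=cv2.imread(f);c=get_calibration(n)
    for k,r in(("o",OR),("b",BL)):
        for p,a in blobs(im,*r,30): 
            if 220<p[0]<340 and 120<p[1]<230: print(n,k,p,a,ray(c,p,.088))
E
```

```text
top o [284.4312 151.7676] 327 [ 0.6635 -0.0783  0.088 ]
top b [314.1624 170.4495] 505 [ 0.6107 -0.1641  0.088 ]
top b [274.493  185.4771] 503 [ 0.5659 -0.0511  0.088 ]
top b [304.7027 204.3363] 333 [ 0.5132 -0.138   0.088 ]
side b [275.425 169.775] 40 [ 0.5673 -0.1741  0.088 ]
side b [291.4146 176.122 ] 41 [ 0.5118 -0.1476  0.088 ]
```

Call:
drive_tool(increments=[[0.11,-0.065,0.01,0,0,-0.02],[0.22,-0.13,0.02,0,0,-0.04],[0.33,-0.195,0.03,0,0,-0.06],[0.44,-0.26,0.04,0,0,-0.08],[0.55,-0.325,0.05,0,0,-0.107]], claw=1, force=20)

```text
time: 0.52
ee_pos: [0.3115, -0.4554, 0.2072]
eef_rot: [0.982, 0.188, -0.0, -0.0]
ft_force: [0.3, -0.1, 0.1]
width: 0.0616
grip_force: 0.0
```

Call:
drive_tool(increments=[[0.12,-0.055,0.01,0,0,0],[0.24,-0.11,0.02,0,0,0],[0.36,-0.165,0.03,0,0,0],[0.48,-0.22,0.04,0,0,0],[0.6,-0.275,0.05,0,0,0]])

```text
time: 0.93
ee_pos: [0.4484, -0.3124, 0.1923]
eef_rot: [0.982, 0.188, -0.0, 0.0]
ft_force: [0.9, -0.6, 0.3]
width: 0.0287
grip_force: 0.0
```

Call:
drive_tool(increments=[[0.12,-0.055,0.01,0,0,0],[0.24,-0.11,0.02,0,0,0],[0.36,-0.165,0.03,0,0,0],[0.48,-0.22,0.04,0,0,0],[0.6,-0.275,0.05,0,0,0]])

```text
time: 1.35
ee_pos: [0.5853, -0.1695, 0.1771]
eef_rot: [0.982, 0.188, -0.0, -0.0]
ft_force: [0.5, -0.9, 0.7]
width: 0.0017
grip_force: 0.0
```

Call:
drive_tool(increments=[[0.1,-0.05,0.01,0,0,0],[0.2,-0.1,0.04,0,0,0],[0.3,-0.15,0.08,0,0,0],[0.382,-0.189,0.12,0,0,0],[0.382,-0.189,0.177,0,0,0]])

```text
time: 1.77
ee_pos: [0.6728, -0.0687, 0.124]
eef_rot: [0.982, 0.191, 0.001, -0.002]
ft_force: [-0.4, 1.1, 0.1]
width: 0.0005
grip_force: 0.0
```

```bash
python3 - <<'E'
from h import *
cal=get_calibration("wrist");im=camera("wrist");cv2.imwrite("pics/w1.png",im)
t=camera("top");cv2.imwrite("pics/t1.png",t)
s=read_state();print(s["time"],s["ee_pos"],s["eef_rot"],s["width"],s["ft_force"])
for k,r in(("o",OR),("b",BL)):
    for p,a in blobs(im,*r,200): print(k,p,a,ray(cal,p,.088))
E
```

```text
1.8667 [ 0.6685 -0.0744  0.1207] [ 0.982   0.189  -0.0027 -0.0011] 0.0005379506078438427 [-0.0238 -1.0138  0.0855]
o [287.7112 224.3479] 1693 [ 0.6779 -0.0884  0.088 ]
```

View pics/w1.png

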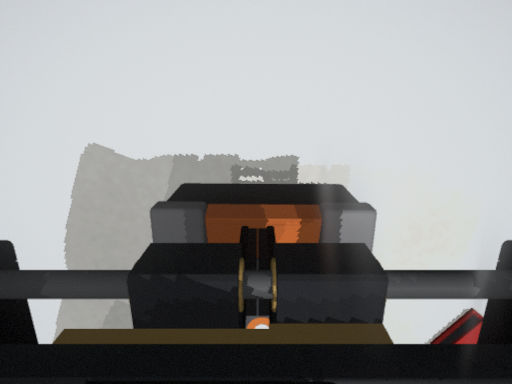

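The wrist view shows the shut fingers (column 259) centred on the orange section (columns 207–320). Next I press down.

Call:
drive_tool(increments=[[0,0,0.04,0,0,0],[0,0,0.08,0,0,0],[0,0,0.1,0,0,0],[0,0,0.11,0,0,0],[0,0,0.12,0,0,0]])

```text
time: 2.28
ee_pos: [0.6705, -0.077, 0.0892]
eef_rot: [0.982, 0.187, 0.001, 0.0]
ft_force: [1.1, -0.8, 3.7]
width: 0.0005
grip_force: 1.9
```

Call:
drive_tool(increments=[[0,0,0.005,0,0,0],[0,0,0.01,0,0,0],[0,0,0.015,0,0,0],[0,0,0.02,0,0,0],[0,0,0.02,0,0,0]])

```text
time: 2.7
ee_pos: [0.6697, -0.0762, 0.083]
eef_rot: [0.982, 0.188, -0.0, 0.0]
ft_force: [-2.6, 0.1, 5.8]
width: 0.0007
grip_force: 2.8
```

Call:
drive_tool(increments=[[0,0,0.002,0,0,0],[0,0,0.004,0,0,0],[0,0,0.006,0,0,0],[0,0,0.008,0,0,0],[0,0,0.008,0,0,0]])

```text
time: 3.12
ee_pos: [0.6699, -0.0762, 0.0825]
eef_rot: [0.982, 0.188, -0.0, 0.0]
ft_force: [-10.7, 0.1, 21.0]
width: 0.0003
grip_force: 10.4
```

Call:
drive_tool(increments=[[0,0,-0.03,0,0,0],[0,0,-0.07,0,0,0],[0,0,-0.12,0,0,0],[0,0,-0.15,0,0,0],[0,0,-0.15,0,0,0]])

```text
time: 3.53
ee_pos: [0.6713, -0.0759, 0.1277]
eef_rot: [0.982, 0.188, 0.002, 0.0]
ft_force: [-0.4, -0.3, 0.2]
width: 0.0003
grip_force: 0.0
```

```bash
python3 - <<'E'
from h import *
a=camera("wrist");b=camera("side");t=camera("top")
s=read_state();print(s["time"],s["ee_pos"],s["ft_force"])
b=cv2.resize(b[140:230,200:325],None,fx=3.5,fy=3.5)
cv2.imwrite("pics/w2.png",np.vstack([cv2.resize(a[180:360,120:400],(437,281)),b]))
c=get_calibration("top")
for p,q in blobs(t,*BL,30):
    if 220<p[0]<340 and 120<p[1]<230: print(p,q,ray(c,p,.088))
E
```

```text
3.6833 [ 0.6697 -0.076   0.1244] [-0.7526  1.1505  0.1303]Traceback (most recent call last):
  File "<stdin>", line 5, in <module>
    return _nx.concatenate(arrs, 0, dtype=dtype, casting=casting)
           ~~~~~~~~~~~~~~~^^^^^^^^^^^^^^^^^^^^^^^^^^^^^^^^^^^^^^^
ValueError: all the input array dimensions except for the concatenation axis must match exactly, but along dimension 1, the array at index 0 has size 437 and the array at index 1 has size 438
```

```bash
python3 - <<'E'
from h import *
a=camera("wrist");b=camera("side");t=camera("top")
b=cv2.resize(b[140:230,200:325],(438,315))
cv2.imwrite("pics/w2.png",np.vstack([cv2.resize(a[180:360,120:400],(438,281)),b]))
c=get_calibration("top")
for p,q in blobs(t,*BL,30):
    if 220<p[0]<340 and 120<p[1]<230: print(p,q,ray(c,p,.088))
E
```

```text
[275.3058 191.4545] 121 [ 0.5488 -0.0536  0.088 ]
```

View pics/w2.png

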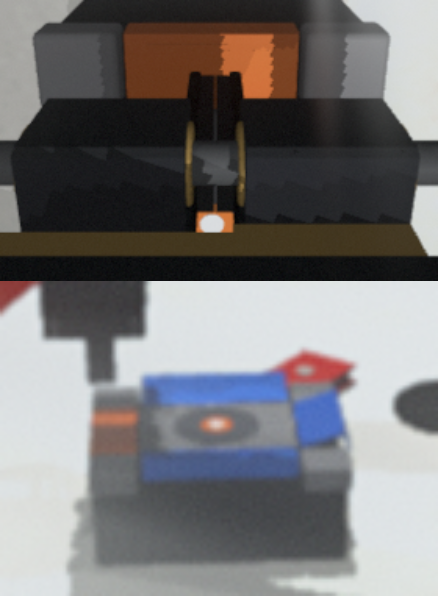

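The orange section now lies flush with its corners in both crops. Section 2 is next.

Call:
drive_tool(increments=[[-0.08,0.06,0,0,0,0],[-0.18,0.14,0,0,0,0],[-0.27,0.2,0,0,0,0],[-0.293,0.225,0,0,0,0],[-0.293,0.225,0.03,0,0,0]])

```text
time: 4.25
ee_pos: [0.6125, -0.1759, 0.1171]
eef_rot: [0.983, 0.185, 0.0, 0.001]
ft_force: [0.6, -0.4, 0.2]
width: 0.0002
grip_force: 0.0
```

Call:
drive_tool(increments=[[0,0,0.03,0,0,0],[0,0,0.06,0,0,0],[0,0,0.075,0,0,0],[0,0,0.09,0,0,0],[0,0,0.1,0,0,0]])

```text
time: 4.67
ee_pos: [0.6137, -0.1702, 0.0854]
eef_rot: [0.982, 0.189, -0.0, -0.0]
ft_force: [0.1, 0.0, 0.2]
width: 0.0004
grip_force: 0.0
```

Call:
drive_tool(increments=[[0,0,0.005,0,0,0],[0,0,0.01,0,0,0],[0,0,0.015,0,0,0],[0,0,0.018,0,0,0],[0,0,0.018,0,0,0]])

```text
time: 5.08
ee_pos: [0.6134, -0.1699, 0.0826]
eef_rot: [0.982, 0.188, 0.0, -0.0]
ft_force: [-9.6, 3.2, 18.4]
width: 0.0005
grip_force: 8.9
```

Call:
drive_tool(increments=[[0,0,-0.03,0,0,0],[0,0,-0.07,0,0,0],[0,0,-0.12,0,0,0],[0,0,-0.15,0,0,0],[0,0,-0.15,0,0,0]])

```text
time: 5.5
ee_pos: [0.6147, -0.1712, 0.1284]
eef_rot: [0.982, 0.188, 0.002, 0.001]
ft_force: [-0.5, -0.6, 0.2]
width: 0.0005
grip_force: 0.0
```

Call:
drive_tool(increments=[[-0.08,-0.06,0,0,0,0],[-0.18,-0.14,0,0,0,0],[-0.27,-0.2,0,0,0,0],[-0.293,-0.225,0,0,0,0],[-0.293,-0.225,0.03,0,0,0]])

```text
time: 5.92
ee_pos: [0.5056, -0.1406, 0.1177]
eef_rot: [0.982, 0.188, 0.001, 0.001]
ft_force: [0.8, -1.2, 1.0]
width: 0.0008
grip_force: 0.0
```

Call:
drive_tool(increments=[[0,0,0.03,0,0,0],[0,0,0.06,0,0,0],[0,0,0.075,0,0,0],[0,0,0.09,0,0,0],[0,0,0.1,0,0,0]])

```text
time: 6.33
ee_pos: [0.507, -0.141, 0.0855]
eef_rot: [0.982, 0.188, -0.0, -0.0]
ft_force: [-0.4, 0.6, -0.2]
width: 0.0004
grip_force: 0.1
```

Call:
drive_tool(increments=[[0,0,0.005,0,0,0],[0,0,0.01,0,0,0],[0,0,0.015,0,0,0],[0,0,0.02,0,0,0],[0,0,0.02,0,0,0]])

```text
time: 6.75
ee_pos: [0.507, -0.1407, 0.0825]
eef_rot: [0.982, 0.188, 0.0, 0.0]
ft_force: [-10.5, 2.5, 21.8]
width: 0.0005
grip_force: 10.9
```

Call:
drive_tool(increments=[[0,0,-0.03,0,0,0],[0,0,-0.07,0,0,0],[0,0,-0.12,0,0,0],[0,0,-0.15,0,0,0],[0,0,-0.15,0,0,0]])

```text
time: 7.17
ee_pos: [0.5081, -0.1411, 0.128]
eef_rot: [0.982, 0.188, 0.002, 0.001]
ft_force: [0.4, 0.6, -0.2]
width: 0.0001
grip_force: 0.0
```

Call:
drive_tool(increments=[[0.08,-0.06,0,0,0,0],[0.18,-0.14,0,0,0,0],[0.27,-0.2,0,0,0,0],[0.293,-0.225,0,0,0,0],[0.293,-0.225,0.03,0,0,0]])

```text
time: 7.58
ee_pos: [0.5652, -0.0418, 0.1174]
eef_rot: [0.982, 0.19, 0.001, -0.001]
ft_force: [0.3, 0.3, -0.6]
width: 0.0004
grip_force: 0.0
```

Call:
drive_tool(increments=[[0,0,0.03,0,0,0],[0,0,0.06,0,0,0],[0,0,0.075,0,0,0],[0,0,0.09,0,0,0],[0,0,0.1,0,0,0]])

```text
time: 8.0
ee_pos: [0.5626, -0.0467, 0.086]
eef_rot: [0.982, 0.187, -0.001, 0.0]
ft_force: [-1.5, 0.2, 2.1]
width: 0.0003
grip_force: 0.7
```

Call:
drive_tool(increments=[[0,0,0.005,0,0,0],[0,0,0.01,0,0,0],[0,0,0.015,0,0,0],[0,0,0.02,0,0,0],[0,0,0.02,0,0,0]])

```text
time: 8.42
ee_pos: [0.5635, -0.0464, 0.0826]
eef_rot: [0.982, 0.187, -0.0, 0.001]
ft_force: [-10.3, -1.6, 19.6]
width: 0.0009
grip_force: 10.2
```

Call:
drive_tool(increments=[[0,0,-0.05,0,0,0],[0,0,-0.12,0,0,0],[0,0,-0.22,0,0,0],[0,0,-0.32,0,0,0],[0,0,-0.4,0,0,0]])

```text
time: 8.83
ee_pos: [0.5638, -0.0459, 0.2029]
eef_rot: [0.982, 0.188, 0.001, 0.0]
ft_force: [0.3, -0.0, -0.0]
width: 0.0006
grip_force: 0.0
```

Call:
drive_tool(increments=[[-0.08,0.1,0,0,0,0],[-0.16,0.2,0,0,0,0],[-0.24,0.3,0,0,0,0],[-0.32,0.4,0,0,0,0],[-0.4,0.5,0,0,0,0]])

```text
time: 9.25
ee_pos: [0.5064, -0.2314, 0.2009]
eef_rot: [0.982, 0.188, 0.0, 0.0]
ft_force: [1.2, -0.1, -1.0]
width: 0.0004
grip_force: 0.0
```

Call:
drive_tool(increments=[[-0.08,0.1,0,0,0,0],[-0.16,0.2,0,0,0,0],[-0.24,0.3,0,0,0,0],[-0.32,0.4,0,0,0,0],[-0.32,0.4,0,0,0,0]])

```text
time: 9.67
ee_pos: [0.4572, -0.3853, 0.2001]
eef_rot: [0.983, 0.182, -0.001, 0.002]
ft_force: [-1.4, -1.1, -1.0]
width: 0.0009
grip_force: 0.0
```

```bash
python3 - <<'E'
from h import *
b=camera("side");t=camera("top");c=get_calibration("top")
s=read_state();print(s["time"],s["ee_pos"],s["ft_force"])
cv2.imwrite("pics/end.png",np.hstack([cv2.resize(b[140:230,200:325],(438,315)),cv2.resize(t[120:240,240:360],(315,315))]))
for r in(OR,BL):
  for p,q in blobs(t,*r,30):
    if 220<p[0]<340 and 120<p[1]<230: print(p,q,ray(c,p,.0825))
E
```

```text
9.7667 [ 0.4611 -0.3782  0.2003] [0.4314 1.1937 0.0518]
[284.3183 152.0096] 311 [ 0.6636 -0.0783  0.0825]
[313.8766 170.6   ] 470 [ 0.6109 -0.1639  0.0825]
[274.3968 185.5417] 504 [ 0.5661 -0.051   0.0825]
[304.2324 204.4128] 327 [ 0.5132 -0.1371  0.0825]
```

View pics/end.png

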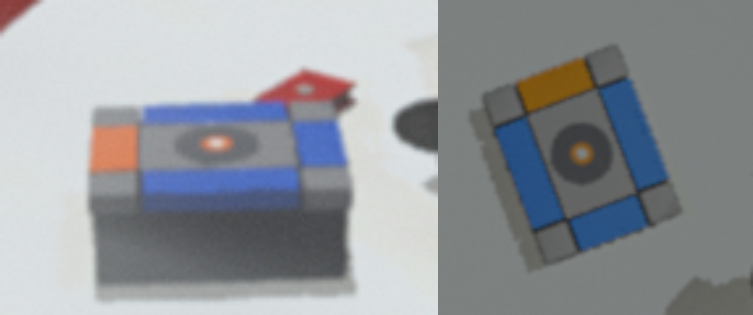

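The final views show all four sections flush with the corners and the box unmoved. Each one was also firm at 82.5 mm, so I'm handing in.

```bash
python3 -c "
from bench import *
print(close_job())"
```

```text
the job is handed in; nothing more can be done
None
```

I pressed all four rim sections shut in order, orange first and then clockwise; the final pictures show them flush, and I handed the job in at about 10 s with the box unmoved and the arm clear.

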